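# Close the food press with its wing nut

## Robot

A 6-joint arm with a two-finger parallel gripper is mounted at the origin on a cart in front of the work surface, level with it; the furniture and walls round the work are solid. World frame = base frame: x ahead of the robot, y to its left, z up, the work surface at z = 0. Lengths are in m, angles in degrees, forces in N, time in s.
With the tool pointing down it reaches from about 0.35 to 0.875 m from the base axis. Payload 4.2 kg.
Tool frame: the origin (TCP) lies between the finger pads; the fingertips stand 19 mm ahead of it and the grasp point (between the pads) is the TCP; z points along the fingers, y is the line along which they close (so a half turn about z gives the same grasp; the last joint's range is limited). The gripper opens to 87 mm and grips with 3 to 60 N. Pads are 19 mm wide; open, the fingers measure 117 mm over their backs; the gripper's body (75 mm by 190 mm) begins 51 mm behind the grasp point.
Start: joints at [89.129, 22.042, 0.453, 0, -68.411, -14.817], TCP at [0.169, 0.602, 0.242] pointing down, gripper open.
Joint ranges: [-179.83, 179.83], [-69.29, 118.12], [-61.27, 80.66], [-181.25, 117.63], [-171.15, -9.14], [-177.46, 177.46]. Speed limits (degrees/s): [159.86, 159.86, 180, 180, 180, 180].

## Interface

Orientations are given as a 3x3 rotation matrix whose columns are the frame's x, y, z axes.
In Python, from station import r gives the robot as it stands.
- The arm moves only by the tool drive_tool, never from a script. Its argument "steps" is one flat list of numbers, 7 for each row, row after row: the turn, a rotation vector about the tool's x, y, z in rad, then the shift along the tool's x, y, z in m, then the opening, from 0 (shut) to 1 (fully open). A call has 1 to 10 rows; each row shifts and turns the commanded pose from where the row before left it, along the tool's axes as they then stand; what a row does not reach is not made up. A row lasts 1/12 s, in which the tool goes at most 41.7 mm and 7.16 degrees, less where a joint would pass 70% of its speed; a pose out of reach is approached as far as the arm can. A call is refused whole if a number of a shift passes 0.0417 or a number of a turn 0.125, either way. A call with a gripper value outside its range is refused whole. The fingers move at their own pace and stop on an object; the grip force is fixed at half the most. Time passes only in rows, so rows that do not move let the fingers close. It gives the time, the measured TCP pose, the force, the opening and the grip force at its end, in the units of the state.
- r.sense(): the state, without advancing time (a new reading comes with each control period).
- r.capture(name): name is "scene" or "side" or "wrist"; returns the picture (480x640x3 uint8, blue, green, red); there is no depth.
- r.camera_params(name): a dict with "camera_matrix" (3x3 intrinsics, pixels), "k1" (the pictures are not rectified: a ray, as slopes to the right and down, at radius r is drawn at 1 + k1 r^2 times it, then the intrinsics apply), "extrinsics" (4x4, takes a point from world to camera coordinates). Camera axes: x right, y down, z forward; pixel columns grow to the right and rows downward; lengths in m; the calibration is good to about 2 mm. A picture is of the moment at which its call begins: read the wrist's pose just before it. camera_params takes no time and is no camera call; for the wrist camera it gives the pose at the moment of the call.
- r.finish_job(): hands the job in; it is judged then, once.
The state is a dict: "time_s": time; "joints": joint angles; "joint_velocities": joint speeds; "effort": joint torques, N m; "tcp_pos": TCP position; "ee_rot": TCP orientation; "wrist_force": force on the tool from outside, world axes, zero at the start; "moment": the same for the moment, N m; "gripper_width": opening from 0.0 (shut) to 1.0 (fully open); "gripper_force": force on a finger pad.
Only numpy, scipy, OpenCV 4.12 (cv2) and the standard library are available. Lean on these libraries where they do the work, as an engineer would, in place of code of your own. Each camera call takes 0.05 s, during which the arm holds its last target. There are 200 camera calls.

## Task

The wing nut on the small round food press stands loose and high on its screw. With the fingertips, screw it down clockwise (seen from above) by pushing its wings round in repeated gentle strokes, until it is fully down and stops on the board. Do not grip it or force it; leave the press standing where it is and do not disturb the mill, the jar, the tin or the soap.

Things in the scene. Friction and masses are not known exactly. Their poses are not given: they have to be found in the camera images.
- press: Round food press, loose on the worktop, about 2 kg on rubber feet: steel dish 102 mm across with a round pale wooden pressing board, 96 mm across, on it, whose top is 40 mm above the worktop. Origin at the centre of its underside, z up. A steel stud 9 mm thick rises from the centre to 81 mm above the worktop. A microwave 260 mm tall stands fixed behind it (front a little over 0.1 m from the stud): keep the wrist upright or leaning towards the robot.
- pin_top (a point): Centre of the top of the plain steel guide pin, 10 mm thick, that rises from the board to 85 mm above the worktop, 40 mm from the stud in the press's +x direction. A finger circling the nut cannot pass it.
- nut_axis (a point): Point on the axis of the dark steel wing nut, 17 mm above the nut's underside. The nut has a hub 24 mm wide at its foot (up to 4 mm) and 19 to 16 mm wide above it, 17 mm high, and two opposite upright wings that reach 34 mm out from the axis, 5.5 mm thick, the outer parts (15 to 34 mm out) from about 9 mm to 28 mm above the underside.
- wing_tip (a point): Outer end of one of the two wings, 34 mm from the axis and at the height of nut_axis; the other wing lies exactly opposite.
- wing_nut (a joint): Angle of the wing nut, rad, growing as it is turned clockwise seen from above (which screws it down 8 mm a turn, 1.286 mm a rad). 0 is its highest, with its underside 50 mm above the worktop; at 7.0 it sits on the board (underside 41 mm above the worktop) and stops. It starts between 0 and 1.6. It turns easily (about 0.03 N m, 1 to 2 N at the wing) and stays where it is left.
- mill: White salt mill with a grey top, 44 mm wide, 90 mm high; origin at the centre of its underside. Leave alone.
- jar: Glass spice jar with a coloured lid, 46 mm wide, 106 mm high; origin at the centre of its underside. Leave alone.
- tin: Low round tin, 86 mm wide, 40 mm high; origin at the centre of its underside. Leave alone. A coffee maker, tall, stands fixed just behind it, to the right.
- soap: Bar of green soap, 58 x 84 x 26 mm; origin at the centre of its underside. Leave alone.

How it is judged (in metres and radians):
At the end, for the whole second after the job is handed in: The wing nut is screwed down to within 0.3 rad of its stop (joint above 6.7) and at rest; the press stands level within 30 mm of where it stood; mill, jar, tin and soap are within 15 mm of where they stood (value of joint wing_nut above 6.7 rad and velocity of joint wing_nut below 0.1 rad/s and distance of press from where it was at the start of the episode below 0.03 m and angle between press's own z axis and vertical below 0.05 rad and linear speed of press below 0.01 m/s and distance of each of mill, jar, tin, soap from where it was at the start of the episode below 0.015 m); the robot touches nothing.
It fails at once if the press is lifted (more than 8 mm) or tipped (height (world z) of press above 0.008 m or angle between press's own z axis and vertical above 0.12 rad).
It fails at once if the press is pushed more than 30 mm away (distance of press from where it was at the start of the episode above 0.03 m).
It fails at once if the wing nut is gripped or forced (more than 25 N from the fingers) (contact force between the fingers and wing_nut above 25 N).
It fails at once if the mill, jar, tin or soap is moved more than 15 mm (distance of any of mill, jar, tin, soap from where it was at the start of the episode above 0.015 m).
It also fails if it takes over 61 s, if anything falls off the work surface, if the arm or the gripper's body presses on something with over 40 N, if the wrist force passes 120 N, or if a joint passes its speed limit or range.

## Working session

There is one attempt and no reset: what is moved stays moved. The work goes in short steps, Python scripts to look and compute and a tool call to move; the robot and the scene stay as the last step left them, time stands still between calls to the robot, and variables do not carry over. Pictures are saved under pics/ and viewed, at most 10 in all, crops included, and the job is handed in when it is done.

Besides the shell and the picture viewer there is one more tool, called after "Call:" as name(argument=value, ...) on one line, values as JSON. drive_tool: Moves the arm, as the interface text tells. Its arguments: {"type":"object","properties":{"steps":{"type":"array"}},"required":["steps"]}

```bash
mkdir -p pics; ls; python3 - <<'E'
from station import r
import cv2,numpy as np
s=r.sense();print(s)
a=r.capture("scene");b=r.capture("side");c=r.capture("wrist")
for n,i in zip("abc",(a,b,c)):cv2.imwrite(f"pics/{n}0.png",i)
np.set_printoptions(precision=4,suppress=True)
for n in("scene","side","wrist"):print(n,r.camera_params(n))
E
```

```text
pics
{'time_s': 0.0, 'joints': array([ 8.91284920e+01,  2.20909440e+01,  3.80763287e-01, -3.15298901e-02,
       -6.84115557e+01, -1.48173258e+01]), 'joint_velocities': array([ 0.01531911, -0.10795852,  0.13356652, -0.02815729, -0.00825078,
        0.03316879]), 'effort': array([-1.61488974e-04, -3.90666139e+01,  1.87409198e+01,  4.21990380e+00,
        1.10025925e-02, -1.90659007e-04]), 'tcp_pos': array([0.1688165 , 0.6011853 , 0.24045778]), 'ee_rot': array([[ 9.62689559e-01, -2.70607681e-01, -5.43954082e-04],
       [-2.70608223e-01, -9.62687234e-01, -2.11661829e-03],
       [ 4.91155173e-05,  2.18484478e-03, -9.99997612e-01]]), 'wrist_force': array([-0.41502286,  1.22887874, -0.34415512]), 'moment': array([ 0.02061539, -0.00456425, -0.04502287]), 'gripper_force': 0.0, 'gripper_width': 0.9985032296885168}
scene {'camera_matrix': array([[506.1156,   0.    , 317.7114],
       [  0.    , 506.1156, 241.5092],
       [  0.    ,   0.    ,   1.    ]]), 'k1': 0.027920861602405245, 'extrinsics': array([[ 0.4899, -0.8718,  0.0022, -0.1951],
       [-0.6699, -0.378 , -0.639 ,  0.401 ],
       [ 0.5579,  0.3116, -0.7692,  0.9   ],
       [ 0.    ,  0.    ,  0.    ,  1.    ]])}
side {'camera_matrix': array([[527.0987,   0.    , 323.0091],
       [  0.    , 527.0987, 252.2379],
       [  0.    ,   0.    ,   1.    ]]), 'k1': -0.13577775227652092, 'extrinsics': array([[ 0.981 , -0.1937,  0.0122, -0.4994],
       [-0.12  , -0.6548, -0.7462,  0.1333],
       [ 0.1525,  0.7305, -0.6656,  1.1136],
       [ 0.    ,  0.    ,  0.    ,  1.    ]])}
wrist {'camera_matrix': array([[402.8184,   0.    , 323.3644],
       [  0.    , 402.8184, 242.9239],
       [  0.    ,   0.    ,   1.    ]]), 'k1': -0.008728213535661217, 'extrinsics': array([[-0.2711, -0.9626,  0.0018,  0.6231],
       [-0.9192,  0.2594,  0.2962, -0.0362],
       [-0.2855,  0.0786, -0.9551,  0.3911],
       [ 0.    ,  0.    ,  0.    ,  1.    ]])}
```

View pics/a0.png

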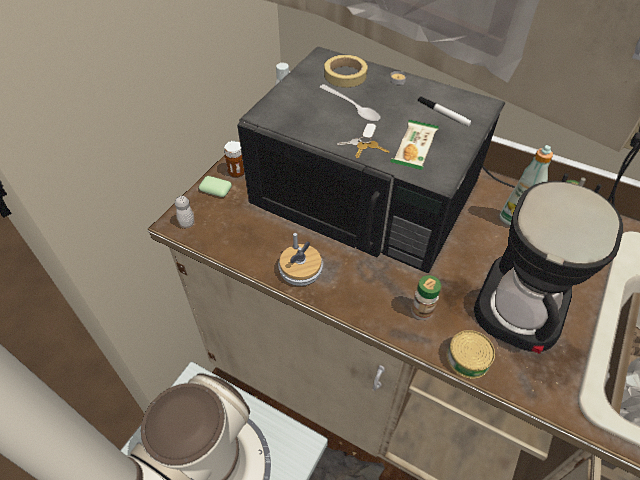

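View pics/b0.png

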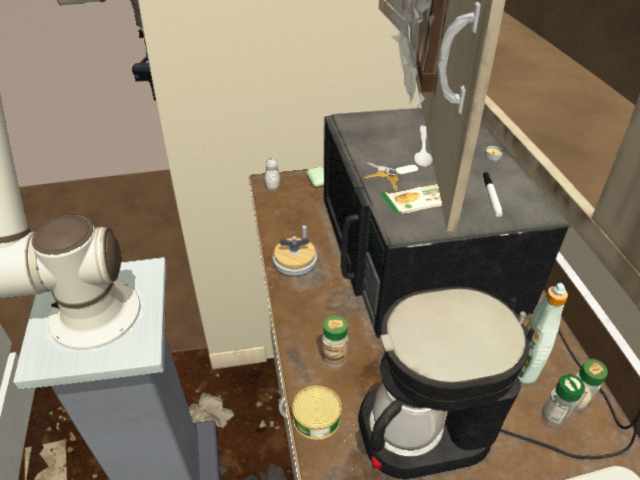

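View pics/c0.png

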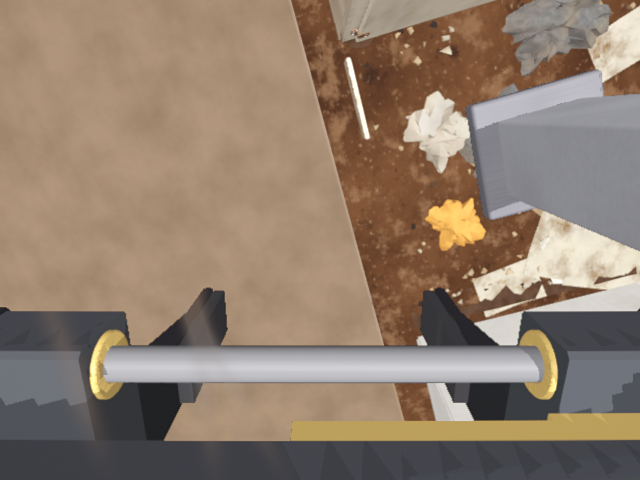

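Scene view: the press is at about (300,265), its pin top near (295,236) and the dark nut near (300,254). The jar is at (427,297), the tin (471,352), the mill (184,211) and the soap (215,187). Side view: the press is at (295,257), pin top (305,228), nut (293,243). The wrist view shows only wall and floor.

```bash
cat > h.py <<'E'
import numpy as np,cv2
def ray(P,u,v):
    K=P["camera_matrix"];E=P["extrinsics"]
    x=(u-K[0,2])/K[0,0];y=(v-K[1,2])/K[1,1];a,b=x,y
    for _ in range(10):
        f=1+P["k1"]*(a*a+b*b);a,b=x/f,y/f
    d=E[:3,:3].T@np.array([a,b,1.]);o=-E[:3,:3].T@E[:3,3]
    return o,d/np.linalg.norm(d)
def onz(P,u,v,z):
    o,d=ray(P,u,v);return o+d*(z-o[2])/d[2]
def proj(P,p):
    E=P["extrinsics"];c=E[:3,:3]@np.asarray(p)+E[:3,3];a,b=c[:2]/c[2];f=1+P["k1"]*(a*a+b*b)
    K=P["camera_matrix"];return K[0,0]*a*f+K[0,2],K[1,1]*b*f+K[1,2]
E
python3 - <<'E'
from station import r
from h import *
np.set_printoptions(precision=3,suppress=True)
A=r.camera_params("scene");B=r.camera_params("side")
for n,P,f,box in(("scene",A,"a0",(270,225,60,70)),("side",B,"b0",(265,215,60,70))):
    i=cv2.imread(f"pics/{f}.png");x,y,w,h=box;c=i[y:y+h,x:x+w]
    hsv=cv2.cvtColor(c,cv2.COLOR_BGR2HSV)
    m=((hsv[...,0]>8)&(hsv[...,0]<24)&(hsv[...,1]>70)&(hsv[...,2]>140)).astype(np.uint8)
    pts=cv2.findNonZero(m);hull=cv2.convexHull(pts);(cx,cy),ax,an=cv2.fitEllipse(hull)
    print(n,"board",cx+x,cy+y,ax,onz(P,cx+x,cy+y,.04))
    cv2.imwrite(f"pics/{f}c.png",cv2.resize(c,None,fx=6,fy=6,interpolation=cv2.INTER_CUBIC))
a=cv2.imread("pics/a0c.png");b=cv2.imread("pics/b0c.png");cv2.imwrite("pics/ab.png",np.hstack([a,b]))
for n,(u,v),z in(("jar",(424,310),0),("tin",(471,350),.04),("mill",(185,222),0),("soap",(215,187),.026)):print(n,onz(A,u,v,z))
E
```

```text
scene board 299.94813537597656 260.128849029541 (38.74715805053711, 81.90283966064453) [0.454 0.077 0.04 ]
side board 296.2862319946289 252.61218643188477 (63.586666107177734, 104.65286254882812) [0.46  0.072 0.04 ]
jar [ 0.495 -0.213 -0.   ]
tin [ 0.427 -0.331  0.04 ]
mill [0.442 0.407 0.   ]
soap [0.561 0.397 0.026]
```

View pics/ab.png

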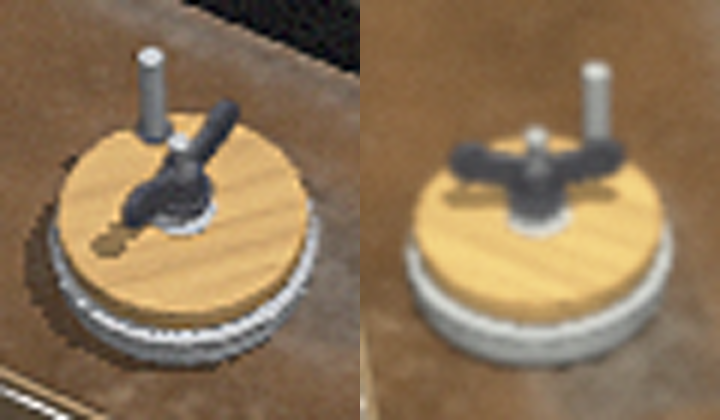

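The crop shows the stud top at scene (299.7,248.7) and side (294.3,237). The pin top is at scene (295,234.2) and side (304.5,226.7). The wing ends are at scene (308,243)/(293,259.7) and side (305.8,241.3)/(283,241.7).

```bash
python3 - <<'E'
from station import r
from h import *
np.set_printoptions(precision=4,suppress=True)
A=r.camera_params("scene");B=r.camera_params("side")
for n,z,a,b in(("stud",.081,(299.7,248.7),(294.3,237)),("pin",.085,(295,234.2),(304.5,226.7)),("wA",.07,(308,243),(305.8,241.3)),("wB",.07,(293,259.7),(283,241.7))):
    o,d=ray(A,*a);p,e=ray(B,*b)
    t=np.linalg.lstsq(np.c_[d,-e],p-o,rcond=None)[0];X=(o+d*t[0]+p+e*t[1])/2
    print(n,onz(A,*a,z),onz(B,*b,z),X)
E
```

```text
stud [0.4541 0.0771 0.081 ] [0.4579 0.0799 0.081 ] [0.4567 0.0789 0.08  ]
pin [0.4822 0.1059 0.085 ] [0.4859 0.1072 0.085 ] [0.4852 0.1079 0.083 ]
wA [0.485 0.074 0.07 ] [0.4829 0.0732 0.07  ] [0.4834 0.073  0.071 ]
wB [0.4277 0.0789 0.07  ] [0.4319 0.0811 0.07  ] [0.4308 0.081  0.0682]
```

```bash
python3 - <<'E'
from station import r
from h import *
np.set_printoptions(precision=4,suppress=True)
A=r.camera_params("scene");W=r.camera_params("wrist");s=r.sense()
p,q=onz(A,248,203,.01),onz(A,385,260,.01)
for z in(.26,):
  print(onz(A,240,128,z),onz(A,395,180,z))
d=(q-p)[:2]/np.linalg.norm((q-p)[:2]);n=np.array([-d[1],d[0]]);print(p,q,"normal",n,(p[:2]-[.456,.078])@n)
E=W["extrinsics"];o=-E[:3,:3].T@E[:3,3]
print("cam in tool",s["ee_rot"].T@(o-s["tcp_pos"]),s["ee_rot"],s["tcp_pos"])
E
```

```text
[0.5578 0.2836 0.26  ] [ 0.5735 -0.0752  0.26  ]
[0.5672 0.3006 0.01  ] [ 0.5714 -0.0833  0.01  ] normal [0.9999 0.011 ] 0.11360190706203205
cam in tool [ 0.0817  0.0011 -0.1424] [[ 0.9627 -0.2705 -0.0003]
 [-0.2705 -0.9627 -0.0016]
 [ 0.0001  0.0016 -1.    ]] [0.1689 0.6013 0.2407]
```

Call:
drive_tool(steps=[0, 0, 0, 0.0207, 0.0214, 0, 0.32, 0, 0, 0, 0.0207, 0.0214, 0, 0.32, 0, 0, 0, 0.0207, 0.0214, 0, 0.32, 0, 0, 0, 0.0207, 0.0214, 0, 0.32, 0, 0, 0, 0.0207, 0.0214, 0, 0.32, 0, 0, 0, 0.0207, 0.0214, 0, 0.32, 0, 0, 0, 0.0207, 0.0214, 0, 0.32, 0, 0, 0, 0.0207, 0.0214, 0, 0.32, 0, 0, 0, 0.0207, 0.0214, 0, 0.32, 0, 0, 0, 0.0207, 0.0214, 0, 0.32])

```text
time_s: 0.98
tcp_pos: [0.3107, 0.3382, 0.2414]
ee_rot: [[0.963, -0.27, -0.0], [-0.27, -0.963, -0.0], [-0.0, 0.0, -1.0]]
wrist_force: [1.2, -0.2, 0.0]
gripper_width: 0.359
gripper_force: 0.0
```

Call:
drive_tool(steps=[0, 0, 0, 0.0207, 0.0214, 0, 0.32, 0, 0, 0, 0.0207, 0.0214, 0, 0.32, 0, 0, 0, 0.0207, 0.0214, 0, 0.32, 0, 0, 0, 0.0207, 0.0214, 0, 0.32, 0, 0, 0, 0.0207, 0.0214, 0, 0.32, 0, 0, 0, 0.0207, 0.0214, 0, 0.32, 0, 0, 0, 0.0207, 0.0214, 0, 0.32, 0, 0, 0, 0.0207, 0.0214, 0, 0.32, 0, 0, 0, 0.0207, 0.0214, 0, 0.32, 0, 0, 0, 0, 0, 0, 0.32])

```text
time_s: 1.82
tcp_pos: [0.4387, 0.1007, 0.2412]
ee_rot: [[0.961, -0.275, -0.001], [-0.275, -0.961, -0.001], [-0.0, 0.001, -1.0]]
wrist_force: [0.6, 0.2, 0.5]
gripper_width: 0.319
gripper_force: 0.0
```

Call:
drive_tool(steps=[0, 0, 0.12, 0, 0, 0, 0.32, 0, 0, 0.12, 0, 0, 0, 0.32, 0, 0, 0.12, 0, 0, 0, 0.32, 0, 0, 0.12, 0, 0, 0, 0.32, 0, 0, 0.12, 0, 0, 0, 0.32, 0, 0, 0, 0, 0, 0, 0.32, 0, 0, 0, 0, 0, 0, 0.32])

```text
time_s: 2.4
tcp_pos: [0.4375, 0.104, 0.2414]
ee_rot: [[0.644, -0.765, -0.0], [-0.765, -0.644, -0.0], [-0.0, 0.0, -1.0]]
wrist_force: [0.8, 0.3, -0.4]
gripper_width: 0.319
gripper_force: 0.0
```

```bash
python3 - <<'E'
from station import r
from h import *
W=r.camera_params("wrist");s=r.sense();c=r.capture("wrist");print(s)
for p in((.456,.078,.081),(.484,.106,.085)):print(proj(W,p))
cv2.imwrite("pics/w1.png",c)
E
```

```text
{'time_s': 2.4, 'joints': array([ 3.41880581e+01,  4.69497753e+00, -2.27943801e+01, -8.30814733e-03,
       -6.25237967e+01,  5.93649775e+00]), 'joint_velocities': array([ 0.02483219, -0.02403244,  0.08229802, -0.0148242 ,  0.02133025,
        0.37836799]), 'effort': array([ -0.02490088, -22.35122859,  17.91025758,   4.01424587,
         0.03949168,  -0.09792121]), 'tcp_pos': array([0.43747552, 0.10403714, 0.2414259 ]), 'ee_rot': array([[ 6.44400212e-01, -7.64688367e-01, -2.62198508e-04],
       [-7.64688397e-01, -6.44400229e-01, -2.25869082e-05],
       [-1.51688833e-04,  2.15055165e-04, -9.99999965e-01]]), 'wrist_force': array([ 0.79798938,  0.32915937, -0.41729314]), 'moment': array([ 0.00284312, -0.00896836, -0.00492788]), 'gripper_force': 0.0, 'gripper_width': 0.3188717980043608}
(np.float64(325.5664571395894), np.float64(188.00888733967867))
(np.float64(272.8719077580362), np.float64(193.41328866381548))
```

View pics/w1.png

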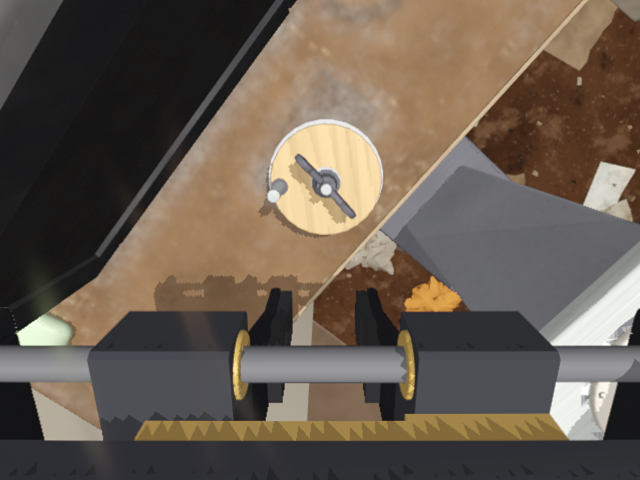

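The stud top is at (326,189) and the pin top at (273,195), matching the predicted positions. The wings run from (298,156) to (353,215), so the 40°/220° finger axis is about 48° behind the wings.

Call:
drive_tool(steps=[0, 0, 0, 0.015, 0.0025, 0.02, 0.32, 0, 0, 0, 0.015, 0.0025, 0.02, 0.32, 0, 0, 0, 0, 0, 0.03, 0.32, 0, 0, 0, 0, 0, 0.03, 0.32, 0, 0, 0, 0, 0, 0.026, 0.32, 0, 0, 0, 0, 0, 0, 0.32, 0, 0, 0, 0, 0, 0, 0.32, 0, 0, 0, 0, 0, 0, 0.32])

```text
time_s: 3.12
tcp_pos: [0.4542, 0.0783, 0.1169]
ee_rot: [[0.643, -0.766, 0.002], [-0.766, -0.643, 0.001], [0.001, -0.002, -1.0]]
wrist_force: [-0.2, 0.3, 1.5]
gripper_width: 0.324
gripper_force: 0.0
```

```bash
python3 - <<'E'
from station import r
from h import *
W=r.camera_params("wrist");s=r.sense();c=r.capture("wrist");d=r.capture("side");print(s["tcp_pos"],s["joints"],s["wrist_force"])
for p in((.456,.078,.081),(.484,.106,.085)):print(proj(W,p))
d=cv2.resize(d[180:290,220:370],None,fx=3.2,fy=3.2)
c=cv2.resize(c[60:300,200:460],None,fx=1.2,fy=352/240)
cv2.imwrite("pics/w2.png",np.hstack([c,d]))
E
```

```text
[0.4542458  0.07825237 0.11690652] [ 30.0832963   14.24180955 -31.84727391   0.05273202 -43.77778702
   9.91362639] [-0.23550866  0.33415547  1.51245434]
(np.float64(319.30298980332293), np.float64(293.96252165275206))
(np.float64(236.36836833591423), np.float64(304.0081220517991))
```

View pics/w2.png

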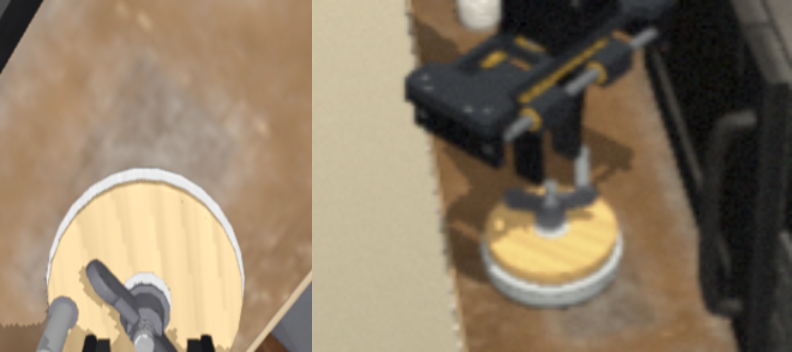

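The fingers straddle the stud, with the pin outside them and the wings ahead of the fingers. The body is clear of the microwave. Lowering now.

Call:
drive_tool(steps=[0, 0, 0, 0, 0, 0.008, 0.32, 0, 0, 0, 0, 0, 0.008, 0.32, 0, 0, 0, 0, 0, 0.008, 0.32, 0, 0, 0, 0, 0, 0.008, 0.32, 0, 0, 0, 0, 0, 0, 0.32, 0, 0, 0, 0, 0, 0, 0.32])

```text
time_s: 3.72
tcp_pos: [0.453, 0.0779, 0.0828]
ee_rot: [[0.642, -0.767, -0.001], [-0.767, -0.642, -0.0], [-0.0, 0.001, -1.0]]
wrist_force: [1.0, 2.4, -1.5]
gripper_width: 0.322
gripper_force: 1.1
```

Call:
drive_tool(steps=[0, 0, 0.08, 0, 0, 0, 0.32, 0, 0, 0.08, 0, 0, 0, 0.32, 0, 0, 0.08, 0, 0, 0, 0.32, 0, 0, 0.08, 0, 0, 0, 0.32, 0, 0, 0.08, 0, 0, 0, 0.32, 0, 0, 0.08, 0, 0, 0, 0.32])

```text
time_s: 4.22
tcp_pos: [0.4531, 0.078, 0.0835]
ee_rot: [[0.212, -0.977, 0.0], [-0.977, -0.212, 0.0], [-0.0, -0.0, -1.0]]
wrist_force: [0.6, 2.3, -1.3]
gripper_width: 0.323
gripper_force: 1.0
```

Call:
drive_tool(steps=[0, 0, 0.1, 0, 0, 0, 0.32, 0, 0, 0.1, 0, 0, 0, 0.32, 0, 0, 0.1, 0, 0, 0, 0.32, 0, 0, 0.1, 0, 0, 0, 0.32, 0, 0, 0.1, 0, 0, 0, 0.32, 0, 0, 0.1, 0, 0, 0.0005, 0.32])

```text
time_s: 4.72
tcp_pos: [0.4539, 0.0782, 0.0835]
ee_rot: [[-0.378, -0.926, 0.002], [-0.926, 0.378, 0.001], [-0.002, -0.001, -1.0]]
wrist_force: [1.0, 1.3, 0.3]
gripper_width: 0.322
gripper_force: 0.8
```

```bash
python3 - <<'E'
from station import r
from h import *
s=r.sense();print(s["joints"],s["wrist_force"],s["moment"])
d=r.capture("side");e=r.capture("scene")
d=cv2.resize(d[190:290,240:350],None,fx=3.6,fy=3.6)
e=cv2.resize(e[190:290,245:355],None,fx=3.6,fy=3.6)
cv2.imwrite("pics/w3.png",np.hstack([e,d]))
E
```

```text
[ 3.00839841e+01  1.72587589e+01 -3.40373998e+01  1.79113552e-02
 -3.85862939e+01 -5.22957384e+01] [0.98082351 1.33490011 0.29783294] [ 0.56868818 -0.45610891  0.0665823 ]
```

View pics/w3.png

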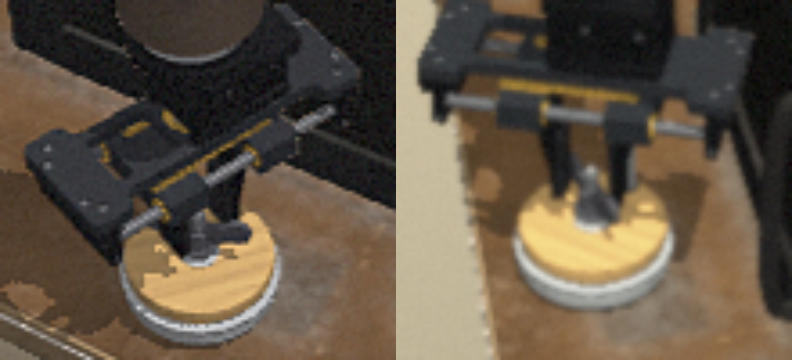

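The nut is turning. The near wing now points to about -57°, ahead of the finger on the -22° axis, and the pin and microwave are clear. Continuing the stroke.

Call:
drive_tool(steps=[0, 0, 0.1, 0, 0, 0.0001, 0.32, 0, 0, 0.1, 0, 0, 0.0001, 0.32, 0, 0, 0.1, 0, 0, 0.0001, 0.32, 0, 0, 0.1, 0, 0, 0.0001, 0.32, 0, 0, 0.1, 0, 0, 0.0001, 0.32, 0, 0, 0.1, 0, 0, 0.0001, 0.32, 0, 0, 0.1, 0, 0, 0.0001, 0.32, 0, 0, 0.1, 0, 0, 0.0001, 0.32, 0, 0, 0.1, 0, 0, 0.0001, 0.32, 0, 0, 0.1, 0, 0, 0.0001, 0.32])

```text
time_s: 5.65
tcp_pos: [0.4538, 0.0778, 0.0824]
ee_rot: [[-0.983, -0.185, 0.001], [-0.185, 0.983, 0.0], [-0.001, -0.0, -1.0]]
wrist_force: [1.5, 0.8, 0.4]
gripper_width: 0.322
gripper_force: 0.8
```

Call:
drive_tool(steps=[0, 0, 0.1, 0, 0, 0.0001, 0.32, 0, 0, 0.1, 0, 0, 0.0001, 0.32, 0, 0, 0.1, 0, 0, 0.0001, 0.32, 0, 0, 0.1, 0, 0, 0.0001, 0.32, 0, 0, 0.1, 0, 0, 0.0001, 0.32, 0, 0, 0.1, 0, 0, 0.0001, 0.32, 0, 0, 0.1, 0, 0, 0.0001, 0.32, 0, 0, 0.1, 0, 0, 0.0001, 0.32, 0, 0, 0, 0, 0, 0, 0.32])

```text
time_s: 6.4
tcp_pos: [0.4532, 0.0779, 0.0813]
ee_rot: [[-0.819, 0.574, 0.0], [0.574, 0.819, 0.0], [-0.0, 0.0, -1.0]]
wrist_force: [0.5, 1.8, -0.0]
gripper_width: 0.321
gripper_force: 0.9
```

Call:
drive_tool(steps=[0, 0, 0.1, 0, 0, 0.0001, 0.32, 0, 0, 0.1, 0, 0, 0.0001, 0.32, 0, 0, -0.06, 0, 0, 0, 0.32, 0, 0, 0, 0, 0, -0.012, 0.32, 0, 0, 0, 0, 0, -0.012, 0.32, 0, 0, 0, 0, 0, -0.012, 0.32, 0, 0, -0.1, 0, 0, 0, 0.32, 0, 0, -0.12, 0, 0, 0, 0.32, 0, 0, -0.12, 0, 0, 0, 0.32, 0, 0, -0.12, 0, 0, 0, 0.32])

```text
time_s: 7.23
tcp_pos: [0.4523, 0.077, 0.117]
ee_rot: [[-0.961, 0.278, -0.002], [0.278, 0.961, -0.001], [0.001, -0.001, -1.0]]
wrist_force: [0.4, -0.1, -0.7]
gripper_width: 0.32
gripper_force: 0.0
```

Call:
drive_tool(steps=[0, 0, -0.12, 0, 0, 0, 0.32, 0, 0, -0.12, 0, 0, 0, 0.32, 0, 0, -0.12, 0, 0, 0, 0.32, 0, 0, -0.12, 0, 0, 0, 0.32, 0, 0, -0.12, 0, 0, 0, 0.32, 0, 0, -0.12, 0, 0, 0, 0.32, 0, 0, -0.12, 0, 0, 0, 0.32, 0, 0, -0.12, 0, 0, 0, 0.32, 0, 0, -0.12, 0, 0, 0, 0.32, 0, 0, -0.12, 0, 0, 0, 0.32])

```text
time_s: 8.07
tcp_pos: [0.4523, 0.077, 0.1168]
ee_rot: [[-0.607, -0.795, -0.002], [-0.795, 0.607, -0.001], [0.002, 0.001, -1.0]]
wrist_force: [0.5, -0.6, 0.6]
gripper_width: 0.32
gripper_force: 0.0
```

Call:
drive_tool(steps=[0, 0, -0.12, 0, 0, 0, 0.32, 0, 0, -0.12, 0, 0, 0, 0.32, 0, 0, -0.12, 0, 0, 0, 0.32, 0, 0, -0.12, 0, 0, 0, 0.32, 0, 0, -0.12, 0, 0, 0, 0.32, 0, 0, -0.12, 0, 0, 0, 0.32, 0, 0, -0.12, 0, 0, 0, 0.32, 0, 0, -0.12, 0, 0, 0, 0.32, 0, 0, -0.12, 0, 0, 0, 0.32, 0, 0, -0.12, 0, 0, 0, 0.32])

```text
time_s: 8.9
tcp_pos: [0.4523, 0.077, 0.1168]
ee_rot: [[0.521, -0.854, -0.002], [-0.854, -0.521, -0.001], [0.0, 0.002, -1.0]]
wrist_force: [0.2, -0.7, 0.3]
gripper_width: 0.321
gripper_force: 0.0
```

Call:
drive_tool(steps=[0, 0, -0.12, 0, 0, 0, 0.32, 0, 0, -0.12, 0, 0, 0, 0.32, 0, 0, -0.12, 0, 0, 0, 0.32, 0, 0, 0, 0, 0, 0, 0.32, 0, 0, 0, 0, 0, 0, 0.32])

```text
time_s: 9.32
tcp_pos: [0.4525, 0.0772, 0.1169]
ee_rot: [[0.781, -0.624, -0.001], [-0.624, -0.781, -0.001], [-0.001, 0.001, -1.0]]
wrist_force: [-0.0, -0.3, -0.2]
gripper_width: 0.319
gripper_force: 0.0
```

```bash
python3 - <<'E'
from station import r
from h import *
s=r.sense();print(s["tcp_pos"],s["joints"],s["wrist_force"],s["moment"],s["ee_rot"])
d=r.capture("side");e=r.capture("wrist")
d=cv2.resize(d[180:290,220:370],None,fx=3.2,fy=3.2)
e=cv2.resize(e[180:400,200:460],None,fx=1.6,fy=1.6)
cv2.imwrite("pics/w4.png",np.hstack([e[:352,:320+0] if 0 else cv2.resize(e,(312,352)),d]))
E
```

```text
[0.45252961 0.07720459 0.11685827] [ 3.00537632e+01  1.41789184e+01 -3.19301828e+01  2.17103611e-03
 -4.39807779e+01  2.13048206e+01] [-0.03228839 -0.26640955 -0.15615185] [ 0.07609126 -0.00139414  0.0243543 ] [[ 7.81085970e-01 -6.24422053e-01 -1.34460655e-03]
 [-6.24423262e-01 -7.81085742e-01 -8.08391863e-04]
 [-5.45475297e-04  1.47102715e-03 -9.99998769e-01]]
```

View pics/w4.png

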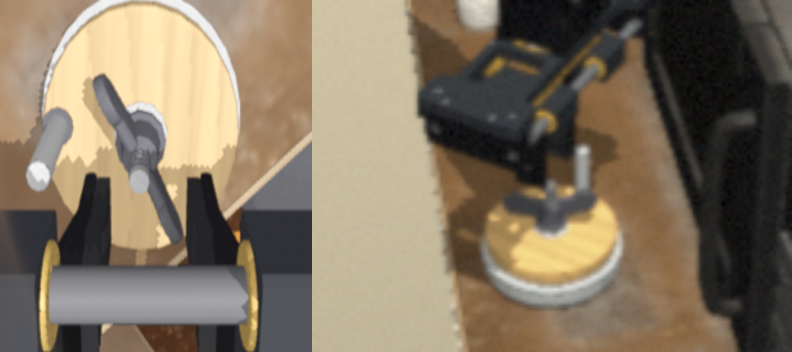

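The near wing points to about 0° and the fingers are behind it at 51°/231°, with the pin clear. The press has not moved. Second stroke.

Call:
drive_tool(steps=[0, 0, 0, 0, 0, 0.009, 0.32, 0, 0, 0, 0, 0, 0.009, 0.32, 0, 0, 0, 0, 0, 0.009, 0.32, 0, 0, 0, 0, 0, 0.009, 0.32, 0, 0, 0, 0, 0, 0, 0.32, 0, 0, 0.08, 0, 0, 0, 0.32, 0, 0, 0.08, 0, 0, 0, 0.32, 0, 0, 0.08, 0, 0, 0, 0.32, 0, 0, 0.08, 0, 0, 0, 0.32, 0, 0, 0.08, 0, 0, 0, 0.32])

```text
time_s: 10.25
tcp_pos: [0.4531, 0.0782, 0.0807]
ee_rot: [[0.473, -0.881, -0.0], [-0.881, -0.473, 0.001], [-0.001, -0.0, -1.0]]
wrist_force: [-0.3, 2.0, -1.5]
gripper_width: 0.323
gripper_force: 1.1
```

Call:
drive_tool(steps=[0, 0, 0.1, 0, 0, 0.0001, 0.32, 0, 0, 0.1, 0, 0, 0.0001, 0.32, 0, 0, 0.1, 0, 0, 0.0001, 0.32, 0, 0, 0.1, 0, 0, 0.0001, 0.32, 0, 0, 0.1, 0, 0, 0.0001, 0.32, 0, 0, 0.1, 0, 0, 0.0001, 0.32, 0, 0, 0.1, 0, 0, 0.0001, 0.32, 0, 0, 0.1, 0, 0, 0.0001, 0.32, 0, 0, 0.1, 0, 0, 0.0001, 0.32, 0, 0, 0.1, 0, 0, 0.0001, 0.32])

```text
time_s: 11.08
tcp_pos: [0.4544, 0.0787, 0.0803]
ee_rot: [[-0.486, -0.874, 0.003], [-0.874, 0.486, 0.002], [-0.003, -0.002, -1.0]]
wrist_force: [1.9, 1.8, -0.3]
gripper_width: 0.317
gripper_force: 0.9
```

Call:
drive_tool(steps=[0, 0, 0.1, 0, 0, 0.0001, 0.32, 0, 0, 0.1, 0, 0, 0.0001, 0.32, 0, 0, 0.1, 0, 0, 0.0001, 0.32, 0, 0, 0.1, 0, 0, 0.0001, 0.32, 0, 0, 0.1, 0, 0, 0.0001, 0.32, 0, 0, 0.1, 0, 0, 0.0001, 0.32, 0, 0, 0.06, 0, 0, 0, 0.32, 0, 0, 0.02, 0, 0, 0, 0.32])

```text
time_s: 11.75
tcp_pos: [0.4543, 0.0783, 0.0797]
ee_rot: [[-0.926, -0.377, 0.002], [-0.377, 0.926, 0.001], [-0.003, -0.0, -1.0]]
wrist_force: [1.6, 0.4, -0.3]
gripper_width: 0.316
gripper_force: 0.7
```

```bash
cat > m.py <<'E'
from station import r
import numpy as np
s=r.sense();y=s["ee_rot"][:,1];print(s["time_s"],s["tcp_pos"].round(4),s["joints"][5].round(1),"F",s["wrist_force"].round(2),"M",s["moment"].round(3),"ang",np.degrees(np.arctan2(y[1],y[0])).round(2))
E
python3 m.py
```

```text
11.75 [0.4543 0.0783 0.0797] -98.0 F [ 1.59  0.36 -0.32] M [ 0.217 -0.698  0.063] ang 112.15
```

Call:
drive_tool(steps=[0, 0, 0.05, 0, 0, 0.0001, 0.32, 0, 0, 0.05, 0, 0, 0, 0.32, 0, 0, 0.05, 0, 0, 0.0001, 0.32, 0, 0, 0.05, 0, 0, 0, 0.32, 0, 0, 0.05, 0, 0, 0.0001, 0.32, 0, 0, 0.05, 0, 0, 0, 0.32, 0, 0, 0.05, 0, 0, 0.0001, 0.32, 0, 0, 0.03, 0, 0, 0, 0.32])

```text
time_s: 12.42
tcp_pos: [0.4538, 0.0781, 0.0792]
ee_rot: [[-1.0, -0.007, 0.001], [-0.007, 1.0, 0.001], [-0.001, 0.001, -1.0]]
wrist_force: [1.1, 2.1, -0.2]
gripper_width: 0.319
gripper_force: 0.9
```

```bash
python3 m.py
```

```text
12.4167 [0.4538 0.0781 0.0792] -119.7 F [ 1.11  2.06 -0.17] M [ 0.347 -0.477  0.026] ang 90.4
```

Call:
drive_tool(steps=[0, 0, 0.03, 0, 0, 0, 0.32, 0, 0, 0.03, 0, 0, 0, 0.32, 0, 0, 0.03, 0, 0, 0, 0.32, 0, 0, 0.03, 0, 0, 0, 0.32])

```text
time_s: 12.75
tcp_pos: [0.4536, 0.0782, 0.0791]
ee_rot: [[-0.994, 0.112, 0.001], [0.112, 0.994, 0.001], [-0.001, 0.001, -1.0]]
wrist_force: [1.3, 2.1, -0.4]
gripper_width: 0.321
gripper_force: 1.0
```

```bash
python3 m.py
```

```text
12.75 [0.4536 0.0782 0.0791] -126.5 F [ 1.25  2.15 -0.36] M [ 0.554 -0.371 -0.021] ang 83.56
```

Call:
drive_tool(steps=[0, 0, 0.03, 0, 0, 0, 0.32, 0, 0, 0.03, 0, 0, 0, 0.32, 0, 0, 0.03, 0, 0, 0, 0.32])

```text
time_s: 13.0
tcp_pos: [0.4535, 0.0782, 0.079]
ee_rot: [[-0.98, 0.201, 0.001], [0.201, 0.98, 0.001], [-0.001, 0.001, -1.0]]
wrist_force: [0.4, 1.5, -1.4]
gripper_width: 0.321
gripper_force: 1.1
```

```bash
python3 m.py
```

```text
13.0 [0.4535 0.0782 0.079 ] -131.7 F [ 0.37  1.53 -1.44] M [ 0.71  -0.269  0.009] ang 78.4
```

Call:
drive_tool(steps=[0, 0, 0.03, 0, 0, 0, 0.32, 0, 0, 0.03, 0, 0, 0, 0.32, 0, 0, 0.03, 0, 0, 0.0001, 0.32])

```text
time_s: 13.25
tcp_pos: [0.4535, 0.0783, 0.0789]
ee_rot: [[-0.958, 0.288, 0.001], [0.288, 0.958, 0.001], [-0.001, 0.001, -1.0]]
wrist_force: [0.7, 3.0, -0.2]
gripper_width: 0.324
gripper_force: 1.2
```

```bash
python3 m.py
```

```text
13.25 [0.4535 0.0783 0.0789] -136.8 F [ 0.72  3.01 -0.24] M [ 0.814 -0.114  0.056] ang 73.24
```

Call:
drive_tool(steps=[0, 0, 0.03, 0, 0, 0, 0.32, 0, 0, 0.03, 0, 0, 0, 0.32, 0, 0, 0.03, 0, 0, 0, 0.32])

```text
time_s: 13.5
tcp_pos: [0.4534, 0.0784, 0.0789]
ee_rot: [[-0.928, 0.373, 0.001], [0.373, 0.928, 0.001], [-0.0, 0.001, -1.0]]
wrist_force: [0.6, 3.4, -0.9]
gripper_width: 0.32
gripper_force: 1.2
```

```bash
python3 m.py
```

```text
13.5 [0.4534 0.0784 0.0789] -142.0 F [ 0.57  3.42 -0.92] M [ 0.881 -0.197  0.014] ang 68.08
```

Call:
drive_tool(steps=[0, 0, 0.03, 0, 0, 0, 0.32, 0, 0, 0.03, 0, 0, 0, 0.32, 0, 0, 0.03, 0, 0, 0.0001, 0.32])

```text
time_s: 13.75
tcp_pos: [0.4534, 0.0783, 0.0787]
ee_rot: [[-0.89, 0.455, 0.001], [0.455, 0.89, 0.001], [-0.0, 0.001, -1.0]]
wrist_force: [0.1, 3.0, -1.3]
gripper_width: 0.323
gripper_force: 1.2
```

```bash
python3 m.py
```

```text
13.75 [0.4534 0.0783 0.0787] -147.2 F [ 0.11  2.96 -1.25] M [ 0.801 -0.253 -0.009] ang 62.93
```

Call:
drive_tool(steps=[0, 0, 0.03, 0, 0, 0, 0.32, 0, 0, 0.03, 0, 0, 0, 0.32, 0, 0, 0.03, 0, 0, 0, 0.32])

```text
time_s: 14.0
tcp_pos: [0.4534, 0.0783, 0.0787]
ee_rot: [[-0.846, 0.533, 0.001], [0.533, 0.846, 0.001], [-0.0, 0.001, -1.0]]
wrist_force: [0.7, 2.7, -1.6]
gripper_width: 0.317
gripper_force: 1.2
```

```bash
python3 m.py
```

```text
14.0 [0.4534 0.0783 0.0787] -152.3 F [ 0.67  2.66 -1.62] M [ 0.823 -0.277 -0.03 ] ang 57.77
```

Call:
drive_tool(steps=[0, 0, 0.03, 0, 0, 0, 0.32, 0, 0, 0.03, 0, 0, 0, 0.32, 0, 0, 0.03, 0, 0, 0.0001, 0.32])

```text
time_s: 14.25
tcp_pos: [0.4534, 0.0783, 0.0786]
ee_rot: [[-0.795, 0.607, 0.001], [0.607, 0.795, 0.001], [-0.0, 0.001, -1.0]]
wrist_force: [0.6, 3.0, -1.7]
gripper_width: 0.318
gripper_force: 1.2
```

```bash
python3 m.py
```

```text
14.25 [0.4534 0.0783 0.0786] -157.5 F [ 0.64  3.   -1.71] M [ 0.728 -0.286  0.045] ang 52.61
```

Call:
drive_tool(steps=[0, 0, 0.03, 0, 0, 0, 0.32, 0, 0, 0.03, 0, 0, 0, 0.32, 0, 0, 0.03, 0, 0, 0, 0.32])

```text
time_s: 14.5
tcp_pos: [0.4534, 0.0788, 0.0785]
ee_rot: [[-0.737, 0.676, 0.001], [0.676, 0.737, 0.002], [0.001, 0.002, -1.0]]
wrist_force: [-1.8, 7.0, -1.6]
gripper_width: 0.321
gripper_force: 3.4
```

```bash
python3 m.py
```

```text
14.5 [0.4534 0.0788 0.0785] -162.6 F [-1.83  6.97 -1.63] M [2.086 0.18  0.113] ang 47.45
```

The force rose tangentially, 3 → 7 N, which fits the stop. Backing off and lifting to look.

Call:
drive_tool(steps=[0, 0, -0.06, 0, 0, 0, 0.32, 0, 0, -0.05, 0, 0, 0, 0.32, 0, 0, 0, 0, 0, -0.012, 0.32, 0, 0, 0, 0, 0, -0.014, 0.32, 0, 0, 0, 0, 0, -0.014, 0.32, 0, 0, 0, 0, 0, -0.02, 0.32, 0, 0, 0, 0, 0, -0.04, 0.32, 0, 0, 0, 0, 0, -0.04, 0.32, 0, 0, 0, 0, 0, 0, 0.32, 0, 0, 0, 0, 0, 0, 0.32])

```text
time_s: 15.33
tcp_pos: [0.4539, 0.0782, 0.2209]
ee_rot: [[-0.807, 0.59, 0.005], [0.59, 0.807, 0.003], [-0.002, 0.005, -1.0]]
wrist_force: [-0.6, 0.1, -1.6]
gripper_width: 0.321
gripper_force: 0.0
```

```bash
python3 m.py; python3 - <<'E'
from station import r
from h import *
W=r.camera_params("wrist");e=r.capture("wrist");d=r.capture("side")
u,v=proj(W,(.456,.078,.081));print(u,v)
d=cv2.resize(d[210:290,245:345],(500,400),interpolation=cv2.INTER_CUBIC)
x,y=max(int(u)-90,0),max(int(v)-120,0);print(x,y)
e=cv2.resize(e[y:y+240,x:x+180],(300,400))
cv2.imwrite("pics/w5.png",np.hstack([e,d]))
E
```

```text
15.3333 [0.4539 0.0782 0.2209] -156.3 F [-0.65  0.07 -1.61] M [-0.022 -0.101 -0.014] ang 53.82
325.44523100416797 236.65141005610266
235 116
```

View pics/w5.png

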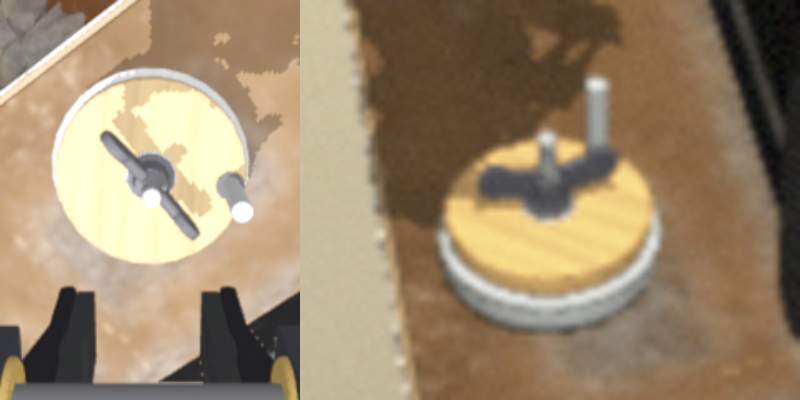

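The nut is low, its foot close to the board, with much more stud showing above it. The wing ends are at wrist pixels (298,197) and (351,256), and the press is undisturbed. Checking the numbers.

```bash
python3 - <<'E'
from station import r
from h import *
W=r.camera_params("wrist")
p,q=onz(W,298,197,.068),onz(W,351,256,.068);d=q-p;print("now",p,q,np.degrees(np.arctan2(d[1],d[0])),np.linalg.norm(d))
print("stud",onz(W,235+151*.6,116+197*.6,.081),"pin",onz(W,235+241*.6,116+211*.6,.085))
A=r.camera_params("side")
# side-view image rows of the wing ends now, triangulated on wing-end positions
for u,v in((245+(495-300)/5,210+182/5),(245+(600-300)/5,210+163/5)):
  o,dd=ray(A,u,v);
  for P in(p,q):
    t=((P-o)@dd);X=o+dd*t;print((u,v),X,np.linalg.norm((X-P)[:2]))
E
```

```text
now [0.41932807 0.07670954 0.068     ] [0.47979881 0.08175775 0.068     ] 4.772099407416676 0.0606810896483846
stud [0.451201   0.07845031 0.081     ] pin [0.47814731 0.10659077 0.085     ]
(284.0, 246.4) [0.43266905 0.0716588  0.06387438] 0.014265048275472517
(284.0, 246.4) [0.43337212 0.0781714  0.05817492] 0.04656500615552549
(305.0, 242.6) [0.48035634 0.06878387 0.07023621] 0.06154076744570857
(305.0, 242.6) [0.48170087 0.07709482 0.06299878] 0.00503595108668929
```

I'll confirm the stop with a second gentle push.

Call:
drive_tool(steps=[0, 0, 0, 0, 0, 0.04, 0.32, 0, 0, 0, 0, 0, 0.04, 0.32, 0, 0, 0, 0, 0, 0.024, 0.32, 0, 0, 0, 0, 0, 0.012, 0.32, 0, 0, 0, 0, 0, 0.012, 0.32, 0, 0, 0, 0, 0, 0.012, 0.32, 0, 0, 0, 0, 0, 0, 0.32, 0, 0, 0.03, 0, 0, 0, 0.32, 0, 0, 0.03, 0, 0, 0, 0.32, 0, 0, 0.03, 0, 0, 0, 0.32])

```text
time_s: 16.27
tcp_pos: [0.4515, 0.0782, 0.0771]
ee_rot: [[-0.749, 0.663, -0.004], [0.663, 0.749, 0.0], [0.003, -0.002, -1.0]]
wrist_force: [-2.4, 9.1, -6.4]
gripper_width: 0.32
gripper_force: 4.3
```

```bash
python3 m.py
```

```text
16.2667 [0.4515 0.0782 0.0771] -161.5 F [-2.42  9.08 -6.37] M [2.526 0.602 0.165] ang 48.51
```

Call:
drive_tool(steps=[0, 0, 0.02, 0, 0, 0, 0.32])

```text
time_s: 16.35
tcp_pos: [0.4515, 0.0783, 0.0772]
ee_rot: [[-0.736, 0.677, -0.004], [0.677, 0.736, 0.0], [0.003, -0.002, -1.0]]
wrist_force: [-1.6, 8.6, -7.1]
gripper_width: 0.317
gripper_force: 4.1
```

```bash
python3 m.py
```

```text
16.35 [0.4515 0.0783 0.0772] -162.6 F [-1.6   8.58 -7.06] M [2.378 0.56  0.137] ang 47.37
```

Call:
drive_tool(steps=[0, 0, 0.02, 0, 0, 0, 0.32])

```text
time_s: 16.43
tcp_pos: [0.4515, 0.0783, 0.0772]
ee_rot: [[-0.722, 0.691, -0.003], [0.691, 0.722, 0.0], [0.003, -0.002, -1.0]]
wrist_force: [-2.5, 6.8, -7.7]
gripper_width: 0.32
gripper_force: 4.5
```

```bash
python3 m.py
```

```text
16.4333 [0.4515 0.0783 0.0772] -163.8 F [-2.49  6.75 -7.7 ] M [2.264 0.37  0.197] ang 46.25
```

Call:
drive_tool(steps=[0, 0, -0.08, 0, 0, 0, 0.32, 0, 0, -0.08, 0, 0, 0, 0.32, 0, 0, 0, -0.0028, 0.0028, -0.001, 0.32, 0, 0, 0, 0, 0, 0, 0.32, 0, 0, 0, 0, 0, 0, 0.32])

```text
time_s: 16.85
tcp_pos: [0.457, 0.0782, 0.0796]
ee_rot: [[-0.823, 0.568, -0.001], [0.568, 0.823, -0.0], [0.0, -0.001, -1.0]]
wrist_force: [0.2, -0.1, -0.5]
gripper_width: 0.32
gripper_force: 0.0
```

```bash
python3 m.py
```

```text
16.85 [0.457  0.0782 0.0796] -154.5 F [ 0.25 -0.08 -0.46] M [ 0.032 -0.177 -0.031] ang 55.39
```

Call:
drive_tool(steps=[0, 0, 0.05, 0, 0, 0, 0.32, 0, 0, 0.05, 0, 0, 0, 0.32])

```text
time_s: 17.02
tcp_pos: [0.4567, 0.0784, 0.0796]
ee_rot: [[-0.761, 0.649, -0.001], [0.649, 0.761, 0.0], [0.001, -0.0, -1.0]]
wrist_force: [-1.1, 4.1, 0.4]
gripper_width: 0.322
gripper_force: 1.9
```

```bash
python3 m.py
```

```text
17.0167 [0.4567 0.0784 0.0796] -160.3 F [-1.13  4.15  0.36] M [1.066 0.299 0.124] ang 49.53
```

Call:
drive_tool(steps=[0, 0, 0.03, 0, 0, 0, 0.32, 0, 0, 0.02, 0, 0, 0, 0.32])

```text
time_s: 17.18
tcp_pos: [0.4566, 0.0789, 0.0796]
ee_rot: [[-0.728, 0.685, -0.0], [0.685, 0.728, 0.001], [0.001, 0.0, -1.0]]
wrist_force: [-2.0, 5.2, 0.3]
gripper_width: 0.32
gripper_force: 2.9
```

```bash
python3 m.py
```

```text
17.1833 [0.4566 0.0789 0.0796] -163.1 F [-1.98  5.17  0.25] M [1.654 0.565 0.113] ang 46.74
```

Call:
drive_tool(steps=[0, 0, 0.03, 0, 0, 0, 0.32])

```text
time_s: 17.27
tcp_pos: [0.4566, 0.0791, 0.0796]
ee_rot: [[-0.708, 0.707, -0.0], [0.707, 0.708, 0.001], [0.001, 0.0, -1.0]]
wrist_force: [-2.3, 6.7, 0.4]
gripper_width: 0.323
gripper_force: 6.0
```

```bash
python3 m.py
```

```text
17.2667 [0.4566 0.0791 0.0796] -164.8 F [-2.28  6.7   0.37] M [1.818 0.629 0.197] ang 45.05
```

Call:
drive_tool(steps=[0, 0, 0.03, 0, 0, 0, 0.32])

```text
time_s: 17.35
tcp_pos: [0.4566, 0.0791, 0.0796]
ee_rot: [[-0.687, 0.727, -0.0], [0.727, 0.687, 0.001], [0.001, 0.0, -1.0]]
wrist_force: [-3.8, 5.2, -0.3]
gripper_width: 0.323
gripper_force: 10.8
```

```bash
python3 m.py
```

```text
17.35 [0.4566 0.0791 0.0796] -166.5 F [-3.78  5.18 -0.31] M [1.802 0.697 0.367] ang 43.35
```

Resistance is now strong, but the finger may also be near the pin. For a clean check, I'll push the robot-side wing alone with shut fingers, away from the pin.

Call:
drive_tool(steps=[0, 0, -0.1, 0, 0, 0, 0.32, 0, 0, -0.08, 0, 0, 0, 0.32, 0, 0, 0, 0, 0, -0.015, 0.32, 0, 0, 0, 0, 0, -0.015, 0.32, 0, 0, 0, 0, 0, -0.02, 0.32, 0, 0, -0.1, 0, 0, 0, 0, 0, 0, -0.1, 0, 0, 0, 0, 0, 0, -0.1, 0, 0, 0, 0, 0, 0, -0.12, 0, 0, 0, 0, 0, 0, -0.12, 0, 0, 0, 0])

```text
time_s: 18.18
tcp_pos: [0.4567, 0.078, 0.1297]
ee_rot: [[-0.996, 0.088, -0.001], [0.088, 0.996, -0.0], [0.001, -0.0, -1.0]]
wrist_force: [0.1, -0.3, 0.0]
gripper_width: 0.043
gripper_force: 0.0
```

Call:
drive_tool(steps=[0, 0, -0.08, 0, 0, 0, 0, 0, 0, 0, 0, 0, 0, 0, 0, 0, 0, 0, 0, 0, 0, 0, 0, 0, 0.014, -0.018, 0, 0, 0, 0, 0, 0.014, -0.018, 0, 0, 0, 0, 0, 0, 0, 0, 0, 0, 0, 0, 0, 0, 0, 0])

```text
time_s: 18.77
tcp_pos: [0.428, 0.0421, 0.1299]
ee_rot: [[-1.0, 0.015, -0.0], [0.015, 1.0, -0.0], [0.0, -0.0, -1.0]]
wrist_force: [-0.6, 0.8, 0.8]
gripper_width: 0.006
gripper_force: 0.0
```

```bash
python3 m.py
```

```text
18.7667 [0.428  0.0421 0.1299] -118.3 F [-0.58  0.79  0.78] M [ 0.05  -0.223 -0.001] ang 89.14
```

Call:
drive_tool(steps=[0, 0, 0, 0, 0, 0.018, 0, 0, 0, 0, 0, 0, 0.018, 0, 0, 0, 0, 0, 0, 0.015, 0, 0, 0, 0, 0, 0, 0, 0, 0, 0, 0, 0, 0.004, 0, 0, 0, 0, 0, 0, 0.004, 0, 0, 0, 0, 0, 0, 0, 0, 0])

```text
time_s: 19.35
tcp_pos: [0.4299, 0.052, 0.0798]
ee_rot: [[-1.0, 0.011, 0.003], [0.011, 1.0, 0.001], [-0.003, 0.001, -1.0]]
wrist_force: [-0.2, 0.7, 0.5]
gripper_width: 0.011
gripper_force: 0.0
```

```bash
python3 m.py
```

```text
19.35 [0.4299 0.052  0.0798] -119.2 F [-0.19  0.67  0.48] M [-0.054 -0.168  0.045] ang 89.35
```

Call:
drive_tool(steps=[0, 0, 0, 0, 0.002, 0, 0, 0, 0, 0, 0, 0.001, 0, 0, 0, 0, 0, 0, 0, 0, 0])

```text
time_s: 19.6
tcp_pos: [0.429, 0.0541, 0.0792]
ee_rot: [[-1.0, 0.012, 0.001], [0.012, 1.0, 0.001], [-0.001, 0.001, -1.0]]
wrist_force: [0.3, -0.6, -0.5]
gripper_width: 0.003
gripper_force: 0.0
```

```bash
python3 m.py
```

```text
19.6 [0.429  0.0541 0.0792] -119.6 F [ 0.25 -0.63 -0.5 ] M [ 0.082 -0.131  0.03 ] ang 89.32
```

Call:
drive_tool(steps=[0, 0, 0, 0, 0.001, 0, 0, 0, 0, 0, 0, 0.001, 0, 0, 0, 0, 0, 0, 0, 0, 0])

```text
time_s: 19.85
tcp_pos: [0.4288, 0.0559, 0.0789]
ee_rot: [[-1.0, 0.012, 0.0], [0.012, 1.0, 0.0], [-0.0, 0.0, -1.0]]
wrist_force: [0.1, 0.4, -0.0]
gripper_width: 0.005
gripper_force: 0.0
```

```bash
python3 m.py
```

```text
19.85 [0.4288 0.0559 0.0789] -119.8 F [ 0.12  0.4  -0.02] M [ 0.055 -0.104  0.108] ang 89.31
```

Call:
drive_tool(steps=[0, 0, 0, 0, 0.001, 0, 0, 0, 0, 0, 0, 0.001, 0, 0, 0, 0, 0, 0, 0, 0, 0])

```text
time_s: 20.1
tcp_pos: [0.4288, 0.0579, 0.0788]
ee_rot: [[-1.0, 0.012, 0.0], [0.012, 1.0, 0.0], [-0.0, 0.0, -1.0]]
wrist_force: [-1.1, -1.0, -0.1]
gripper_width: 0.004
gripper_force: 0.0
```

```bash
python3 m.py
```

```text
20.1 [0.4288 0.0579 0.0788] -120.1 F [-1.08 -0.99 -0.05] M [ 0.029 -0.108 -0.003] ang 89.31
```

Call:
drive_tool(steps=[0, 0, 0, 0, 0.001, 0, 0, 0, 0, 0, 0, 0.001, 0, 0, 0, 0, 0, 0, 0, 0, 0])

```text
time_s: 20.35
tcp_pos: [0.4288, 0.0599, 0.0788]
ee_rot: [[-1.0, 0.012, 0.0], [0.012, 1.0, 0.0], [-0.0, 0.0, -1.0]]
wrist_force: [-0.4, 0.6, -0.5]
gripper_width: 0.006
gripper_force: 0.0
```

```bash
python3 m.py
```

```text
20.35 [0.4288 0.0599 0.0788] -120.3 F [-0.45  0.55 -0.49] M [ 0.01  -0.187  0.014] ang 89.31
```

Call:
drive_tool(steps=[0, 0, 0, 0, 0.001, 0, 0, 0, 0, 0, 0, 0.001, 0, 0, 0, 0, 0, 0, 0, 0, 0])

```text
time_s: 20.6
tcp_pos: [0.4289, 0.0619, 0.0788]
ee_rot: [[-1.0, 0.012, 0.0], [0.012, 1.0, 0.0], [-0.0, 0.0, -1.0]]
wrist_force: [0.8, -0.2, -0.2]
gripper_width: 0.002
gripper_force: 0.0
```

```bash
python3 m.py
```

```text
20.6 [0.4289 0.0619 0.0788] -120.6 F [ 0.82 -0.19 -0.15] M [ 0.063 -0.21  -0.071] ang 89.31
```

Call:
drive_tool(steps=[0, 0, 0, 0, 0.001, 0, 0, 0, 0, 0, 0, 0.001, 0, 0, 0, 0, 0, 0, 0, 0, 0])

```text
time_s: 20.85
tcp_pos: [0.4289, 0.0639, 0.0788]
ee_rot: [[-1.0, 0.012, 0.0], [0.012, 1.0, 0.0], [-0.0, 0.0, -1.0]]
wrist_force: [0.1, -0.4, 0.5]
gripper_width: 0.003
gripper_force: 0.0
```

```bash
python3 m.py
```

```text
20.85 [0.4289 0.0639 0.0788] -120.8 F [ 0.07 -0.35  0.54] M [ 0.086 -0.157 -0.034] ang 89.31
```

Call:
drive_tool(steps=[0, 0, 0, 0, 0.001, 0, 0, 0, 0, 0, 0, 0, 0, 0])

```text
time_s: 21.02
tcp_pos: [0.4288, 0.0648, 0.0787]
ee_rot: [[-1.0, 0.012, -0.0], [0.012, 1.0, -0.0], [0.0, -0.0, -1.0]]
wrist_force: [0.5, -1.4, -0.8]
gripper_width: 0.006
gripper_force: 0.1
```

```bash
python3 m.py
```

```text
21.0167 [0.4288 0.0648 0.0787] -120.9 F [ 0.55 -1.42 -0.81] M [-0.036 -0.165  0.001] ang 89.31
```

Call:
drive_tool(steps=[0, 0, 0, 0, 0.001, 0, 0, 0, 0, 0, 0, 0, 0, 0])

```text
time_s: 21.18
tcp_pos: [0.4287, 0.0653, 0.0787]
ee_rot: [[-1.0, 0.012, -0.001], [0.012, 1.0, -0.001], [0.001, -0.001, -1.0]]
wrist_force: [1.7, -3.0, 0.8]
gripper_width: 0.006
gripper_force: 1.6
```

```bash
python3 m.py
```

```text
21.1833 [0.4287 0.0653 0.0787] -121.0 F [ 1.69 -2.97  0.79] M [-0.898 -0.42   0.033] ang 89.32
```

Call:
drive_tool(steps=[0, 0, 0, 0, 0.001, 0, 0, 0, 0, 0, 0, 0, 0, 0])

```text
time_s: 21.35
tcp_pos: [0.4285, 0.0658, 0.0787]
ee_rot: [[-1.0, 0.012, -0.001], [0.012, 1.0, -0.002], [0.001, -0.002, -1.0]]
wrist_force: [2.1, -7.5, -0.6]
gripper_width: 0.006
gripper_force: 3.4
```

```bash
python3 m.py
```

```text
21.35 [0.4285 0.0658 0.0787] -121.2 F [ 2.12 -7.5  -0.57] M [-1.963 -0.877  0.036] ang 89.33
```

Call:
drive_tool(steps=[0, 0, 0, 0, 0.001, 0, 0, 0, 0, 0, 0, 0, 0, 0])

```text
time_s: 21.52
tcp_pos: [0.4284, 0.0664, 0.0787]
ee_rot: [[-1.0, 0.012, -0.002], [0.012, 1.0, -0.003], [0.002, -0.003, -1.0]]
wrist_force: [2.1, -8.1, 1.4]
gripper_width: 0.005
gripper_force: 4.0
```

```bash
python3 m.py
```

```text
21.5167 [0.4284 0.0664 0.0787] -121.3 F [ 2.14 -8.12  1.38] M [-2.371 -0.879  0.041] ang 89.32
```

A clean push on the free wing is resisted at 8 N, where only 1–2 N turns the nut, so it is on its stop. Retreating.

Call:
drive_tool(steps=[0, 0, 0, 0, -0.008, 0, 0, 0, 0, 0, 0, -0.006, 0, 0, 0, 0, 0, 0, 0, -0.02, 0, 0, 0, 0, 0, 0, -0.04, 0, 0, 0, 0, 0, 0, -0.04, 0, 0, 0, 0, 0, 0, 0, 0, 0, 0, 0, 0, 0, 0, 0, 0, 0, 0, 0, 0, 0, 0])

```text
time_s: 22.18
tcp_pos: [0.4282, 0.0536, 0.1786]
ee_rot: [[-1.0, 0.013, -0.0], [0.013, 1.0, 0.001], [0.0, 0.001, -1.0]]
wrist_force: [0.1, 0.3, -0.4]
gripper_width: 0.008
gripper_force: 0.0
```

```bash
python3 m.py; python3 - <<'E'
from station import r
from h import *
d=r.capture("side");e=r.capture("scene")
d=cv2.resize(d[210:290,245:345],(400,320),interpolation=cv2.INTER_CUBIC)
e=cv2.resize(e[215:295,250:350],(400,320),interpolation=cv2.INTER_CUBIC)
cv2.imwrite("pics/w6.png",np.hstack([e,d]))
E
```

```text
22.1833 [0.4282 0.0536 0.1786] -119.5 F [ 0.15  0.34 -0.43] M [-0.001 -0.125 -0.032] ang 89.26
```

View pics/w6.png

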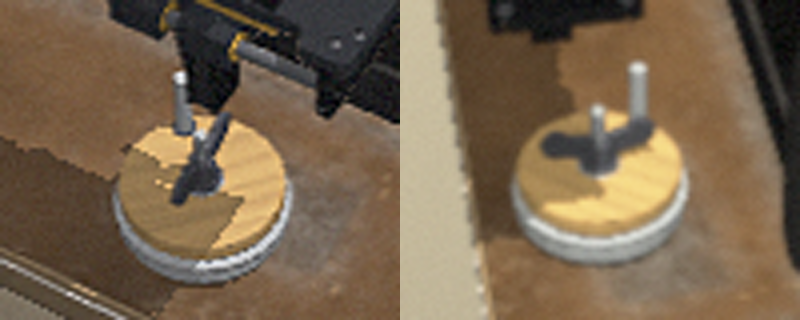

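The nut sits flat on the board, the press stands in its place, and the fingers are clear.

```bash
python3 -c "
from station import r
print(r.finish_job())"
```

```text
the job is handed in; nothing more can be done
None
```

The wing nut is screwed down to its stop (the last gentle push met about 8 N, where 1–2 N turns it freely), the press stands where it was and nothing else was touched; I handed the job in at about 22 s, and no verdict came back.

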